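# Load a fresh pan into the sample analyser

## Robot

A 7-joint arm with a two-finger parallel gripper is mounted at the origin on the work surface. World frame = base frame: x ahead of the robot, y to its left, z up, the work surface at z = 0. Lengths are in m, angles in degrees, forces in N, time in s.
With the tool pointing down it reaches from about 0.425 to 0.875 m from the base axis. Payload 8.4 kg.
Tool frame: the origin (TCP) lies on the mounting face of the last link; the fingertips stand 173 mm ahead of it and the grasp point (between the pads) lies 155 mm ahead of it; z points along the fingers, y is the line along which they close (so a half turn about z gives the same grasp; the last joint's range is limited). The gripper opens to 85 mm and grips with 20 to 120 N. Pads are 22 mm wide; open, the fingers measure 114 mm over their backs; the gripper's body (76 mm by 85 mm) begins 54 mm behind the grasp point. The pads swing forward as they close: fully open they stand 13 mm farther back than shut.
Start: joints at [-76.616, 19.091, 2.286, 83.961, -0.768, 76.965, -3.352], TCP at [0.212, 0.614, 0.405] pointing down, gripper open.
Joint ranges: [-147.57, 147.57], [-21.85, 119.76], [-74.77, 79.35], [14.55, 137.4], [-85.83, 265.84], [4.83, 119.75], [-152.11, 152.11]. Speed limits (degrees/s): [127.2, 127.2, 159.86, 159.86, 180, 180, 180].

## Interface

Orientations are given as a 3x3 rotation matrix whose columns are the frame's x, y, z axes.
In Python, from station import robot gives the robot as it stands.
- The arm moves only by the tool drive_tool, never from a script. Its argument "series" is a list of rows, each a list of 3 entries, a list of its own where there are three numbers: the shift along the tool's x, y, z normalised to -1 to 1, where 1 is 0.03 m, then the turn, a rotation vector about the tool's x, y, z normalised to -1 to 1, where 1 is 8 degrees, then the opening, from -1 (shut) to 1 (fully open). A call has exactly 10 rows; each row shifts and turns the commanded pose from where the row before left it, along the tool's axes as they then stand; what a row does not reach is not made up. A row lasts 1/10 s, in which the tool goes at most 50 mm and 8.59 degrees, less where a joint would pass 70% of its speed; a pose out of reach is approached as far as the arm can. A call with a number of a shift or a turn outside -1 to 1 is refused whole. A call with a gripper value outside its range is refused whole. The fingers move at their own pace and stop on an object; "squeeze" is the grip in N (left out, the last holds). Time passes only in rows, so rows that do not move let the fingers close, or fill a call up. It gives the time, the measured TCP pose, the force, the opening and the grip force at its end, in the units of the state.
- robot.get_obs(): the state, without advancing time (a new reading comes with each control period).
- robot.camera(name): name is "scene" or "top" or "wrist"; returns a dict with "frame" (480x640x3 uint8, red, green, blue), "depth" (480x640 float32, m along the optical axis (not along the pixel's ray), 0 where there is no reading), "fx", "fy", "cx", "cy" (pixels), "R" (3x3) and "t" (3): a world point X has camera coordinates R X + t; the wrist camera has in their place "tool_from_camera" (4x4, takes a point from camera to tool coordinates, whose origin is the TCP and whose axes are the flange's). Camera axes: x right, y down, z forward; pixel columns grow to the right and rows downward; lengths in m; the calibration is good to about 2 mm. The wrist camera is an equidistant fisheye: a pixel r from the principal point sees the ray r / f radians off the axis. A picture is of the moment at which its call begins: read the wrist's pose just before it.
- robot.hand_in(): hands the job in; it is judged then, once.
The state is a dict: "time": time; "q": joint angles; "qvel": joint speeds; "joint_torque": joint torques, N m; "tool_pos": TCP position; "ee_rot": TCP orientation; "contact_force": force on the tool from outside, world axes, zero at the start; "torque": the same for the moment, N m; "finger_gap": finger opening in m; "gripper_force": force on a finger pad.
Only numpy, scipy, OpenCV 4.12 (cv2) and the standard library are available. Lean on these libraries where they do the work, as an engineer would, in place of code of your own. Each camera call takes 0.05 s, during which the arm holds its last target. There are 200 camera calls.

## Task

Lift only the top pan off the nested pile, stand it in the round well of the analyser's sample stage with its handle towards the open front, so that its foot drops fully to the bottom of the well, and let go. Then lower the analyser's lid until it is fully closed, without letting it slam. Leave the other pans on their pile and the jar, bottle and beaker where they are.

Things in the scene. Friction and masses are not known exactly. Their poses are not given: they have to be found in the camera images.
- pan_top: Top pan of the nested pile: round aluminium pan, 44 high, rim diameter 108, wall 3, bowl's base diameter 80; under it a round foot, diameter 64 (lower edge chamfered to 56), 16 high. A bar handle sticks out along the pan's -x. About 160 g. Origin: centre of the foot's underside; z up. Each foot stands on the inner floor of the pan below, so the pans repeat every 20.
- pan_grip (a point): Top of the top pan's handle, in the pan's frame at x = -78, y = 0, z = 44. The handle is a bar 14 wide (y) and 12 thick (z = 32 to 44, top flush with the rim), free from x = -54 to -98. The next pan's handle is 8 below it and points about the same way: grip only the upper one, across its 14 width.
- pan_middle: Second pan of the pile: same shape, origin and axes as the top pan; stays on the pile.
- pan_bottom: Lowest pan of the pile: same shape, origin and axes; stays on the pile. It stands on a fixed grey plastic block 150 x 150 x 45.
- analyser: Fixed white benchtop analyser, 330 deep (x = -165 to 165), 214 wide. Origin: middle of its underside, on the table; x to the back, z up. Its flat deck (black, z = 85) runs from x = -115 to 105, 190 wide between side walls that rise to z = 145, and is open at the front (-x); before it a console 55 high. The sample stage lies on the deck.
- stage_mid (a point): Point on the deck, in the analyser's frame x = 25, y = 0, z = 85. The stage is a grey plate 120 x 120 x 14 with a through hole 74 across, the well; the deck is its bottom. The stage has been slid along x and clamped: the well's axis is at y = 0 but up to 15 before or behind this point (not reported: feel or look). A pan fully down has its origin at z = 85; on the plate, 99.
- mouth (a point): Middle of the deck's front edge, in the analyser's frame x = -115, y = 0, z = 85. The half-open lid hangs over the deck, too low for a gripper pointing straight down: reach in from here with the tool leaning about 30 degrees, fingers forward (+x) and down, having taken the pan's handle with the same lean so that the pan stays level.
- lid (a joint): Angle of the analyser's lid (rad): 0 closed, grows as it opens, stop at 1.14; stiff, stays where it is left. A grey frame with a clear window, 8 thick, 214 wide, reaching 220 from its hinge towards the front, with a skirt 58 deep under its front edge. Hinge axis, at the lid's underside: along y through x = 115, z = 145 in the analyser's frame.
- lid_front (a point): Point on the upper face of the lid, middle of its width, 15 behind its front edge (205 from the hinge): a place to press it down.
- jar: White plastic jar, diameter 64, height 100, bystander. Origin: centre of its underside.
- bottle: Amber glass bottle, diameter 56, height 130, bystander. Origin: centre of its underside.
- beaker: Glass beaker, diameter 72, height 90, bystander. Origin: centre of its underside.
Mind the look-alikes: they are no part of the job. What is shaped like the pan_top but green or turquoise is not meant.

How it is judged:
By the outcome, as a careful person would: the job done as asked, in the order asked, and still so for the second after the job is handed in, with the robot touching nothing.
It also fails if it takes over 72 s, if anything falls off the work surface, if the arm or the gripper's body presses on something with over 40 N, if the wrist force passes 120 N, or if a joint passes its speed limit or range.

## Working session

There is one attempt and no reset: what is moved stays moved. The work goes in short steps, Python scripts to look and compute and a tool call to move; the robot and the scene stay as the last step left them, time stands still between calls to the robot, and variables do not carry over. Pictures are saved under pics/ and viewed, at most 10 in all, crops included, and the job is handed in when it is done.

Besides the shell and the picture viewer there is one more tool, called after ">>>" as name(argument=value, ...), one argument or row to a line, values as JSON. drive_tool: Moves the arm, as the interface text tells. Scaled input: -1 to 1 covers 0.03 m each way for a shift and 8 degrees each way for a turn. Its arguments: {"type":"object","properties":{"series":{"type":"array"},"squeeze":{"type":"number"}},"required":["series"]}

```bash
ls; mkdir -p pics; python3 - <<'E'
from station import robot
import cv2,numpy as np,pickle
o=robot.get_obs();print({k:np.round(v,3) for k,v in o.items()})
d={}
for n in("scene","top"):
    c=robot.camera(n);d[n]=c
    cv2.imwrite(f"pics/{n}0.png",c["frame"][:,:,::-1]);print(n,c["fx"],c["cx"],c["cy"],np.round(c["R"],3),np.round(c["t"],3),(c["depth"]>0).mean())
pickle.dump(d,open("v0.pkl","wb"))
E
```

```text
pics
{'time': np.float64(0.0), 'q': array([-76.616,  19.133,   2.284,  84.011,  -0.769,  76.965,  -3.349]), 'qvel': array([ 0.064, -0.035,  0.011, -0.008,  0.03 , -0.043,  0.084]), 'joint_torque': array([ 0.0000e+00, -6.5856e+01,  1.3660e+00, -4.0557e+01,  1.7000e-02,
        1.3000e-02,  0.0000e+00]), 'tool_pos': array([0.212, 0.614, 0.404]), 'ee_rot': array([[-0.945,  0.327, -0.   ],
       [ 0.327,  0.945, -0.002],
       [-0.   , -0.002, -1.   ]]), 'contact_force': array([-0.245, -0.036, -0.457]), 'torque': array([ 0.038,  0.008, -0.006]), 'gripper_force': np.float64(0.0), 'finger_gap': np.float64(0.086)}
scene 480.01552038784376 313.80726738505973 236.7290093888705 [[ 0.88   0.475  0.021]
 [ 0.332 -0.583 -0.741]
 [-0.339  0.659 -0.671]] [-0.548 -0.106  1.524] 0.9962272135416667
top 523.6424142960502 316.05007285612726 239.1310927975868 [[ 0.027 -0.999  0.018]
 [-0.992 -0.029 -0.12 ]
 [ 0.12  -0.015 -0.993]] [-0.009  0.609  1.208] 0.9957975260416667
```

View pics/scene0.png

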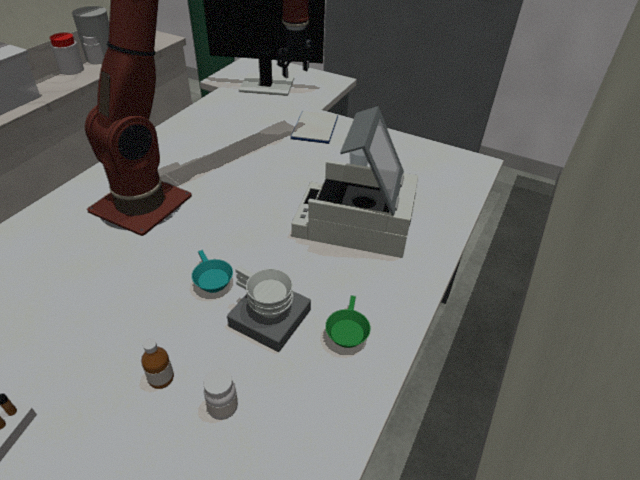

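View pics/top0.png

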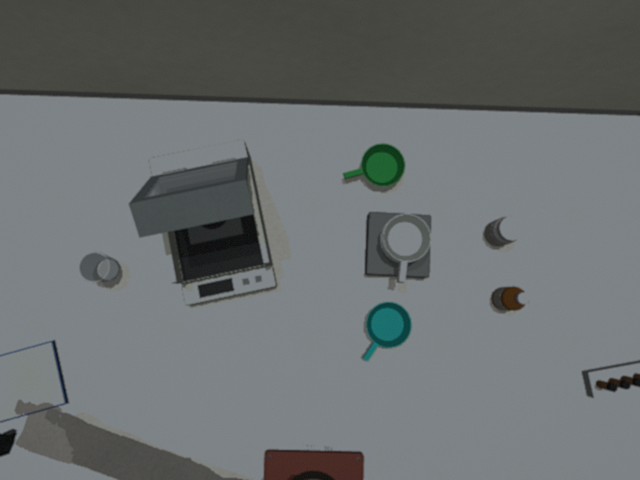

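Scene: the arm is at left, the aluminium pile on its grey block is at scene (270,290) / top (405,240), and the analyser is at scene (355,205) / top (220,220). Pan candidates in the top view: the aluminium pile (405,240), green (383,166) and turquoise (388,325). Only the aluminium pile fits, being nested and on the grey block. Next I measure it and confirm in a crop.

```bash
cat > h.py <<'E'
import numpy as np,cv2,pickle
def cloud(c):
    v,u=np.mgrid[:480,:640];d=c["depth"]
    P=np.stack([(u-c["cx"])/c["fx"]*d,(v-c["cy"])/c["fy"]*d,d],-1)
    return (P-np.array(c["t"]))@np.array(c["R"])
def proj(c,X):
    p=np.atleast_2d(X)@np.array(c["R"]).T+c["t"];return np.c_[p[:,0]/p[:,2]*c["fx"]+c["cx"],p[:,1]/p[:,2]*c["fy"]+c["cy"]]
def ray(c,uv,z):
    uv=np.atleast_2d(uv);R=np.array(c["R"]);o=-R.T@c["t"]
    d=np.c_[(uv[:,0]-c["cx"])/c["fx"],(uv[:,1]-c["cy"])/c["fy"],np.ones(len(uv))]@R
    return o+d*((z-o[2])/d[:,2])[:,None]
E
python3 - <<'E'
from h import *
d=pickle.load(open("v0.pkl","rb"))
for n in d:
    c=d[n];P=cloud(c)
    print(n)
    ctr=ray(d["top"],[405,240],.129)[0]
    q=P.reshape(-1,3);near=np.hypot(*(q[:,:2]-ctr[:2]).T)<.15
    h,_=np.histogram(q[near,2],np.arange(0,.16,.005));print("pan hist",h)
    m=near&(q[:,2]>.118)
    r=q[m];print(ctr,len(r))
    # circle fit robust
    cc=ctr[:2].copy()
    for _ in range(10):
        k=np.abs(np.hypot(*(r[:,:2]-cc).T)-.0525)<.008
        A=np.c_[2*r[k,:2],np.ones(k.sum())];s=np.linalg.lstsq(A,(r[k,:2]**2).sum(1),rcond=None)[0];cc=s[:2]
    rad=np.sqrt(s[2]+cc@cc)
    hh=r[(np.hypot(*(r[:,:2]-cc).T)>.062)];hm=hh.mean(0)
    print("centre",cc,rad,"rimz",np.median(r[k,2]),"handle",hm,len(hh),"dir",np.degrees(np.arctan2(*(hm[:2]-cc)[::-1])))
c=d["top"];q=cloud(c)
m=(q[...,2]>.135)&(q[...,2]<.152)&(q[...,1]>.1)
im=c["frame"][120:330,70:300,::-1].copy();im=cv2.resize(im,None,fx=2.6,fy=2.6,interpolation=cv2.INTER_CUBIC)
im2=cv2.resize(c["frame"][200:300,350:450,::-1],(546,546),interpolation=cv2.INTER_CUBIC)
im3=d["scene"]["frame"][230:350,220:320,::-1]
cv2.imwrite("pics/pan.png",np.hstack([cv2.resize(im2,(400,400)),cv2.resize(im3,(400,480),interpolation=cv2.INTER_CUBIC)[:400]]))
im4=d["scene"]["frame"][95:260,280:430,::-1]
cv2.imwrite("pics/an.png",np.hstack([cv2.resize(im,(400,365)),cv2.resize(im4,(332,365),interpolation=cv2.INTER_CUBIC)]))
E
```

```text
scene
pan hist [3245  149  102  109  106  104  119  130  674 1120   14    0   30   61
   20   31   64  152   70   30  221  582  164  154  162  248   97    0
    0    0    0]
[ 0.60171385 -0.18689409  0.129     ] 572
centre [ 0.60543092 -0.19202598] 0.050178286639902925 rimz 0.1263316319601916 handle [ 0.52555257 -0.184951    0.12797363] 102 dir 174.93841293001793
top
pan hist [3317  197   22   18   19   33   48  124 1041  811   26    0    0    0
    2    4    6   33   18   14  494  608  178  157  200  315   90    1
    0    0    0]
[ 0.60171385 -0.18689409  0.129     ] 667
centre [ 0.60606367 -0.19068098] 0.050150972175737205 rimz 0.12579202495415923 handle [ 0.52661514 -0.18207142  0.12837391] 111 dir 173.81519208927102
```

View pics/pan.png

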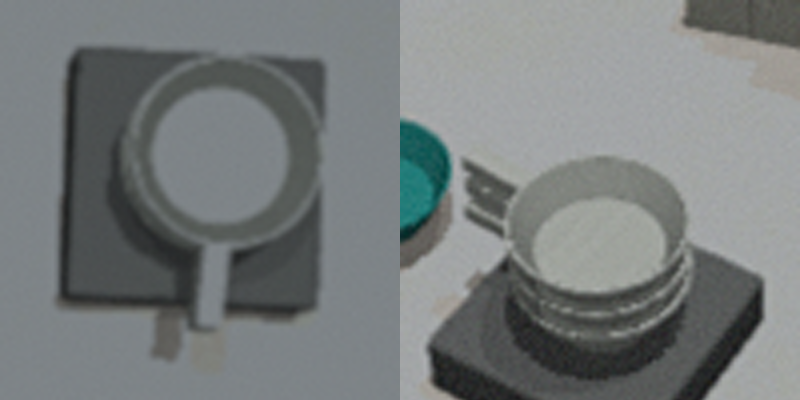

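View pics/an.png

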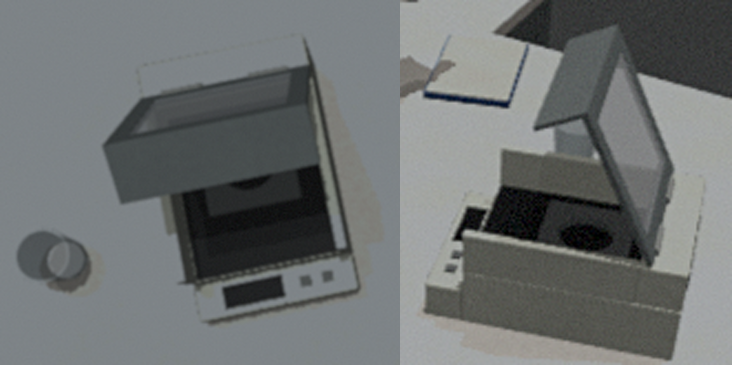

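The crop confirms three nested aluminium pans; the top handle points towards the robot (direction about 174°). The analyser crop shows the front right-hand part of the well in the scene view at about (364,202), and the beaker at the left of the console. Now the analyser's pose.

```bash
python3 - <<'E'
from h import *
d=pickle.load(open("v0.pkl","rb"))
allp=[]
for n in("top","scene"):
    q=cloud(d[n]).reshape(-1,3)
    a=ray(d["top"],[222,225],.1)[0]
    q=q[(np.hypot(*(q[:,:2]-a[:2]).T)<.3)]
    h,_=np.histogram(q[:,2],np.arange(0,.4,.01));print(n,a,h)
    for lo,hi in((.05,.06),(.139,.150)):
        k=q[(q[:,2]>lo)&(q[:,2]<hi)]
        # drop sparse
        from scipy.spatial import cKDTree
        t=cKDTree(k[:,:2]);nb=np.array([len(x) for x in t.query_ball_point(k[:,:2],.006)]);k2=k[nb>6]
        r=cv2.minAreaRect(k2[:,:2].astype(np.float32));print(lo,len(k),len(k2),r,cv2.boxPoints(r).round(3).tolist())
    allp.append(q)
pickle.dump(allp,open("an.pkl","wb"))
Q=np.vstack(allp)
# rasters of points by height bands, 2 mm
img=np.zeros((260,300,3),np.uint8)
def px(k): return ((np.array([1.0,.55])-k[:,:2])/.002).astype(int)
for (lo,hi,col) in((.05,.06,(0,255,0)),(.08,.09,(255,0,0)),(.094,.104,(0,255,255)),(.138,.152,(0,0,255)),(.16,.5,(120,120,120))):
    k=px(Q[(Q[:,2]>lo)&(Q[:,2]<hi)]);ok=(k>=0).all(1)&(k[:,0]<260)&(k[:,1]<300);img[k[ok,0],k[ok,1]]=col
cv2.imwrite("pics/bands.png",cv2.resize(img,None,fx=2.2,fy=2.2,interpolation=0))
E
```

```text
top [0.62715049 0.22184451 0.1       ] [13393    67    67    69   122  1971   169   133  3543   797   289    88
    88   125  2476   174    99   140   107   104   113   115   121   119
   117   133   134   128   148   141   158   931  1478  1584   671     0
     0     0     0]
0.05 1971 1930 ((0.49146443605422974, 0.28897565603256226), (0.09062647819519043, 0.3822060525417328), 2.039717674255371) [[0.4390000104904175, 0.4779999852180481], [0.453000009059906, 0.09600000083446503], [0.5440000295639038, 0.10000000149011612], [0.5299999713897705, 0.4819999933242798]]
0.139 2505 2497 ((0.6540771722793579, 0.2465704381465912), (0.28022319078445435, 0.21484442055225372), 13.623319625854492) [[0.49300000071525574, 0.3179999887943268], [0.5429999828338623, 0.10899999737739563], [0.8159999847412109, 0.17499999701976776], [0.7649999856948853, 0.3840000033378601]]
scene [0.62715049 0.22184451 0.1       ] [8219  288  296  301  306  818  344  313 1306  767  649  444  429  411
 1278  126   93  121  102  102  110  106  109  108  115  106  116  120
  118  124  120  258  401  426  200    0    0    0    0]
0.05 818 515 ((0.6107470989227295, 0.3121856451034546), (0.3258599638938904, 0.3691323399543762), 13.351570129394531) [[0.4099999964237213, 0.45399999618530273], [0.4950000047683716, 0.0949999988079071], [0.8119999766349792, 0.17000000178813934], [0.7269999980926514, 0.5289999842643738]]
0.139 1320 1064 ((0.6530869007110596, 0.24309979379177094), (0.2794613838195801, 0.21390199661254883), 13.613700866699219) [[0.492000013589859, 0.3140000104904175], [0.5419999957084656, 0.10599999874830246], [0.8140000104904175, 0.1720000058412552], [0.7639999985694885, 0.3799999952316284]]
```

View pics/bands.png

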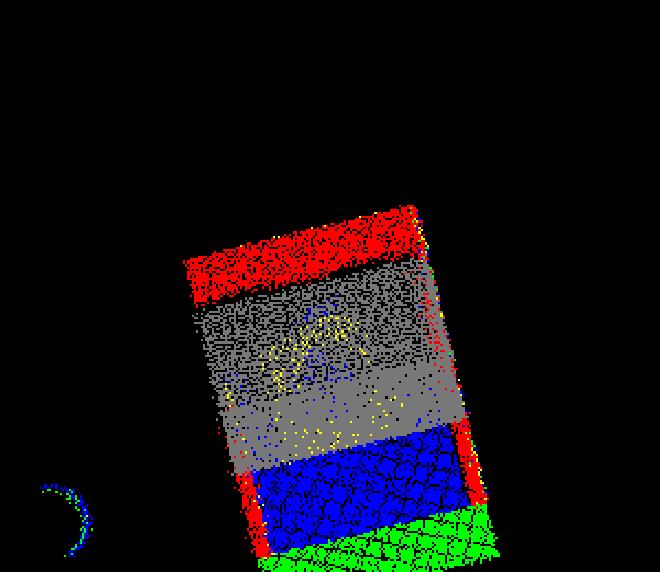

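Wall tops (red) give a 280 × 214 rectangle with yaw 13.6° and centre (0.654,0.245), which is stage_mid. Now the well's offset along the axis, and the lid angle.

```bash
cat >> h.py <<'E'
YAW=np.radians(13.62);SM=np.array([.6536,.2448])
EX=np.array([np.cos(YAW),np.sin(YAW)]);EY=np.array([-EX[1],EX[0]])
def toA(p): r=np.asarray(p)[...,:2]-SM;return np.stack([r@EX+.025,r@EY],-1)
def fromA(x,y=0): return SM+(x-.025)*EX+y*EY
E
python3 - <<'E'
from h import *
d=pickle.load(open("v0.pkl","rb"))
for n in("scene","top"):
    c=d[n];v,u=np.mgrid[:480,:640];uv=np.c_[u.ravel(),v.ravel()]
    a=toA(ray(c,uv,.099)).reshape(480,640,2);g=c["frame"].astype(float).mean(-1)
    print(n,"brightness map rows x=-60..+90 (x), cols y=-60..60 step 10")
    for x in range(-60,90,6):
        row=[]
        for y in range(-60,61,10):
            p=proj(c,np.r_[fromA(x/1e3,y/1e3),.099])[0];row.append(int(cv2.getRectSubPix(g.astype(np.float32),(1,1),tuple(p.astype(float)))[0,0]))
        print(x,row)
# lid angle
q=pickle.load(open("an.pkl","rb"))
for k in q:
    A=toA(k);m=(k[:,2]>.2)&(np.abs(A[:,1])<.11)
    print("lid top: ",np.percentile(k[m,2],99),"x of z>.3",np.percentile(A[m&(k[:,2]>.3),0],[1,99]),"z min of x<.0",
      [ (z,np.percentile(A[m&(abs(k[:,2]-z)<.005),0],[2,98]).round(3)) for z in(.2,.25,.28,.3,.32,.33,.34)])
E
```

```text
scene brightness map rows x=-60..+90 (x), cols y=-60..60 step 10
-60 [85, 97, 153, 25, 20, 12, 14, 15, 12, 10, 14, 11, 18]
-54 [80, 100, 146, 14, 7, 18, 7, 19, 7, 10, 15, 8, 8]
-48 [82, 99, 147, 23, 7, 13, 5, 4, 9, 7, 6, 11, 17]
-42 [82, 102, 151, 27, 14, 4, 6, 6, 10, 9, 6, 18, 6]
-36 [84, 95, 145, 31, 23, 32, 36, 26, 28, 22, 31, 30, 22]
-30 [80, 96, 145, 49, 46, 42, 47, 48, 43, 43, 43, 44, 38]
-24 [83, 94, 148, 46, 43, 43, 42, 46, 44, 42, 45, 44, 44]
-18 [83, 98, 144, 39, 47, 48, 44, 44, 42, 45, 45, 46, 36]
-12 [83, 97, 148, 50, 44, 40, 34, 39, 44, 44, 40, 42, 40]
-6 [78, 99, 145, 42, 30, 13, 19, 35, 40, 48, 42, 41, 37]
0 [80, 100, 147, 43, 4, 12, 16, 26, 38, 37, 40, 45, 41]
6 [82, 96, 140, 31, 10, 8, 4, 3, 36, 45, 46, 47, 37]
12 [79, 100, 145, 20, 4, 6, 12, 10, 24, 39, 47, 45, 42]
18 [82, 97, 133, 15, 7, 19, 7, 3, 25, 44, 45, 45, 37]
24 [78, 97, 132, 16, 2, 10, 9, 8, 19, 40, 43, 48, 39]
30 [81, 99, 121, 17, 15, 4, 14, 9, 15, 38, 49, 47, 41]
36 [82, 98, 119, 21, 4, 7, 2, 8, 28, 38, 43, 45, 39]
42 [84, 97, 139, 30, 10, 12, 2, 8, 30, 40, 48, 45, 38]
48 [85, 98, 108, 41, 11, 5, 1, 6, 3
[... 1723 characters left out ...]
4, 75, 76, 74, 76, 75, 76, 76, 75, 76, 76, 75]
84 [74, 75, 73, 74, 72, 74, 75, 75, 76, 74, 73, 74, 74]
lid top:  0.3448775664242285 x of z>.3 [-0.0355097   0.04269493] z min of x<.0 [(0.2, array([0.093, 0.096])), (0.25, array([0.067, 0.073])), (0.28, array([0.052, 0.058])), (0.3, array([0.041, 0.048])), (0.32, array([-0.035,  0.036])), (0.33, array([-0.018,  0.031])), (0.34, array([0.002, 0.026]))]
lid top:  0.3445289850815716 x of z>.3 [-0.03692229  0.04253829] z min of x<.0 [(0.2, array([0.088, 0.095])), (0.25, array([0.062, 0.072])), (0.28, array([0.048, 0.056])), (0.3, array([0.037, 0.046])), (0.32, array([-0.037,  0.035])), (0.33, array([-0.019,  0.031])), (0.34, array([0.   , 0.026]))]
```

The well is at analyser x ≈ 26.5 mm, y ≈ 1 mm. The lid stands at about 1.11 rad, with its skirt tip at x ≈ −35, z ≈ 316. Next is a planner that prints rows in tool axes.

```bash
cat >> h.py <<'E'
from scipy.spatial.transform import Rotation as Ro, Slerp
WELL=fromA(.0265,.001)
def lean(yaw,deg=30):
    f=np.array([np.cos(yaw),np.sin(yaw),0]);u=np.array([0,0,1.]);s,c=np.sin(np.radians(deg)),np.cos(np.radians(deg))
    x=-c*f-s*u;z=s*f-c*u;return np.c_[x,np.cross(z,x),z]
def tcp(grasp,R,L=.155): return np.asarray(grasp)-L*R[:,2]
def plan(p,R,wps):
    """wps: (pos,R,rows) -> prints normalised rows"""
    for P,T,n in wps:
        sl=Slerp([0,1],Ro.from_matrix([R,T]))
        for i in range(n):
            Ra=sl(i/n).as_matrix();Rb=sl((i+1)/n).as_matrix()
            s=Ra.T@((np.asarray(P)-p)/n)/.03;w=np.degrees(Ro.from_matrix(Ra.T@Rb).as_rotvec())/8
            print(np.round(s,2).tolist(),np.round(w,2).tolist())
        print('--',np.round(P,4));p,R=np.asarray(P),T
E
python3 - <<'E'
from h import *
from station import robot
o=robot.get_obs();yaw=np.radians(-5.6);R=lean(yaw);f=np.array([np.cos(yaw),np.sin(yaw)])
g=np.r_[np.array([.6058,-.1913])-.082*f,.133]
P=tcp(g,R);print(P)
R0=np.array(o["ee_rot"]);P0=np.array(o["tool_pos"])
plan(P0,R0,[([.40,.38,.42],R0,10),([.48,.10,.40],lean(yaw,15),10),(P-.10*R[:,2],R,10)])
E
```

```text
[ 0.44706123 -0.17573553  0.26723394]
[-0.85, -0.53, -0.05] [0.0, 0.0, 0.0]
[-0.85, -0.53, -0.05] [0.0, 0.0, 0.0]
[-0.85, -0.53, -0.05] [0.0, 0.0, 0.0]
[-0.85, -0.53, -0.05] [0.0, 0.0, 0.0]
[-0.85, -0.53, -0.05] [0.0, 0.0, 0.0]
[-0.85, -0.53, -0.05] [0.0, 0.0, 0.0]
[-0.85, -0.53, -0.05] [0.0, 0.0, 0.0]
[-0.85, -0.53, -0.05] [0.0, 0.0, 0.0]
[-0.85, -0.53, -0.05] [0.0, 0.0, 0.0]
[-0.85, -0.53, -0.05] [0.0, 0.0, 0.0]
-- [0.4  0.38 0.42]
[-0.56, -0.79, 0.07] [-0.02, -0.19, -0.17]
[-0.54, -0.81, 0.08] [-0.02, -0.19, -0.17]
[-0.52, -0.82, 0.09] [-0.02, -0.19, -0.17]
[-0.49, -0.83, 0.1] [-0.02, -0.19, -0.17]
[-0.47, -0.84, 0.11] [-0.02, -0.19, -0.17]
[-0.45, -0.86, 0.12] [-0.02, -0.19, -0.17]
[-0.42, -0.87, 0.13] [-0.02, -0.19, -0.17]
[-0.4, -0.88, 0.14] [-0.02, -0.19, -0.17]
[-0.38, -0.89, 0.14] [-0.02, -0.19, -0.17]
[-0.35, -0.89, 0.15] [-0.02, -0.19, -0.17]
-- [0.48 0.1  0.4 ]
[0.22, -0.93, 0.1] [0.0, -0.19, 0.0]
[0.22, -0.93, 0.09] [-0.0, -0.19, -0.0]
[0.22, -0.93, 0.09] [-0.0, -0.19, 0.0]
[0.23, -0.93, 0.08] [0.0, -0.19, 0.0]
[0.23, -0.93, 0.08] [-0.0, -0.19, -0.0]
[0.23, -0.93, 0.07] [0.0, -0.19, 0.0]
[0.23, -0.93, 0.06] [-0.0, -0.19, 0.0]
[0.23, -0.93, 0.06] [-0.0, -0.19, -0.0]
[0.24, -0.93, 0.05] [0.0, -0.19, 0.0]
[0.24, -0.93, 0.05] [0.0, -0.19, 0.0]
-- [ 0.3973 -0.1709  0.3538]
```

>>> drive_tool(
  series=[
    [[-0.85,-0.53,-0.05],[0,0,0],1],
    [[-0.85,-0.53,-0.05],[0,0,0],1],
    [[-0.85,-0.53,-0.05],[0,0,0],1],
    [[-0.85,-0.53,-0.05],[0,0,0],1],
    [[-0.85,-0.53,-0.05],[0,0,0],1],
    [[-0.85,-0.53,-0.05],[0,0,0],1],
    [[-0.85,-0.53,-0.05],[0,0,0],1],
    [[-0.85,-0.53,-0.05],[0,0,0],1],
    [[-0.85,-0.53,-0.05],[0,0,0],1],
    [[-0.85,-0.53,-0.05],[0,0,0],1],
  ],
)

```text
time: 1.1
tool_pos: [0.402, 0.3796, 0.4195]
ee_rot: [[-0.945, 0.327, -0.0], [0.327, 0.945, -0.0], [0.0, -0.001, -1.0]]
contact_force: [0.7, -0.5, -0.7]
finger_gap: 0.0854
gripper_force: 0.0
```

>>> drive_tool(
  series=[
    [[-0.56,-0.79,0.07],[-0.02,-0.19,-0.17],1],
    [[-0.54,-0.81,0.08],[-0.02,-0.19,-0.17],1],
    [[-0.52,-0.82,0.09],[-0.02,-0.19,-0.17],1],
    [[-0.49,-0.83,0.1],[-0.02,-0.19,-0.17],1],
    [[-0.47,-0.84,0.11],[-0.02,-0.19,-0.17],1],
    [[-0.45,-0.86,0.12],[-0.02,-0.19,-0.17],1],
    [[-0.42,-0.87,0.13],[-0.02,-0.19,-0.17],1],
    [[-0.4,-0.88,0.14],[-0.02,-0.19,-0.17],1],
    [[-0.38,-0.89,0.14],[-0.02,-0.19,-0.17],1],
    [[-0.35,-0.89,0.15],[-0.02,-0.19,-0.17],1],
  ],
)

```text
time: 2.1
tool_pos: [0.482, 0.0994, 0.3999]
ee_rot: [[-0.961, 0.094, 0.262], [0.089, 0.996, -0.029], [-0.264, -0.004, -0.965]]
contact_force: [0.1, -0.1, -0.3]
finger_gap: 0.0852
gripper_force: 0.0
```

>>> drive_tool(
  series=[
    [[0.22,-0.93,0.1],[0,-0.19,0],1],
    [[0.22,-0.93,0.09],[0,-0.19,0],1],
    [[0.22,-0.93,0.09],[0,-0.19,0],1],
    [[0.23,-0.93,0.08],[0,-0.19,0],1],
    [[0.23,-0.93,0.08],[0,-0.19,0],1],
    [[0.23,-0.93,0.07],[0,-0.19,0],1],
    [[0.23,-0.93,0.06],[0,-0.19,0],1],
    [[0.23,-0.93,0.06],[0,-0.19,0],1],
    [[0.24,-0.93,0.05],[0,-0.19,0],1],
    [[0.24,-0.93,0.05],[0,-0.19,0],1],
  ],
)

```text
time: 3.1
tool_pos: [0.3996, -0.1731, 0.3547]
ee_rot: [[-0.858, 0.095, 0.505], [0.08, 0.996, -0.051], [-0.508, -0.004, -0.862]]
contact_force: [0.3, 0.9, 0.0]
finger_gap: 0.0852
gripper_force: 0.0
```

```bash
python3 - <<'E'
from station import robot
import cv2,numpy as np,pickle
o=robot.get_obs();c=robot.camera("wrist");pickle.dump((o,c),open("w1.pkl","wb"))
cv2.imwrite("pics/w1.png",c["frame"][:,:,::-1]);print(c["fx"],c["cx"],c["cy"],np.round(c["tool_from_camera"],3),o["tool_pos"])
E
```

```text
371.64829954431775 323.1988221897125 237.98896108172366 [[ 0.    -0.96  -0.28   0.071]
 [ 1.    -0.     0.    -0.001]
 [-0.    -0.28   0.96   0.03 ]
 [ 0.     0.     0.     1.   ]] [ 0.39957472 -0.17309142  0.35469313]
```

View pics/w1.png

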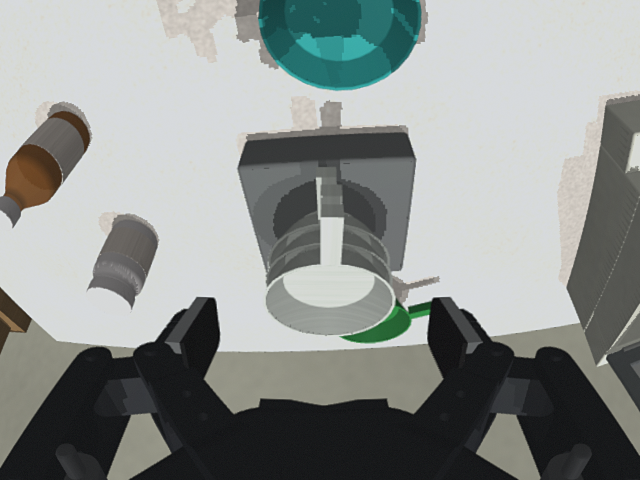

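The wrist view shows the handle of the top pan, running from (332,262) to (332,218), with the lower handles just left of it at about (325,190). The turquoise decoy is at (340,40) and the green one at (380,325). I measure the handle line with wrist depth.

```bash
cat >> h.py <<'E'
def wcloud(o,c):
    v,u=np.mgrid[:480,:640].astype(float);x=u-c["cx"];y=v-c["cy"];r=np.hypot(x,y)+1e-9;th=r/c["fx"]
    t=np.tan(np.minimum(th,1.4))/r;d=c["depth"]
    P=np.stack([x*t*d,y*t*d,d],-1);T=np.array(c["tool_from_camera"])
    return (P@T[:3,:3].T+T[:3,3])@np.array(o["ee_rot"]).T+o["tool_pos"]
E
python3 - <<'E'
from h import *
o,c=pickle.load(open("w1.pkl","rb"));q=wcloud(o,c).reshape(-1,3)
near=np.hypot(*(q[:,:2]-[.6058,-.1913]).T)<.12
for lo,hi in((.102,.113),(.120,.135)):
    r=q[near&(q[:,2]>lo)&(q[:,2]<hi)]
    h=r[(r[:,0]<.545)&(r[:,0]>.50)]
    print(lo,len(h),h.mean(0).round(4),np.percentile(h[:,0],[1,99]).round(4),np.percentile(h[:,1],[2,50,98]).round(4))
    for x in(.515,.53,.54):
        k=h[abs(h[:,0]-x)<.006]
        if len(k):print(x,len(k),np.percentile(k[:,1],[2,98]),k[:,2].mean())
r=q[near&(q[:,2]>.124)&(q[:,2]<.135)&(q[:,0]>.56)]
cc=np.array([.6058,-.1913])
for _ in range(10):
    k=np.abs(np.hypot(*(r[:,:2]-cc).T)-.0525)<.005
    s=np.linalg.lstsq(np.c_[2*r[k,:2],np.ones(k.sum())],(r[k,:2]**2).sum(1),rcond=None)[0];cc=s[:2]
print("centre",cc,np.sqrt(s[2]+cc@cc),k.sum(),np.percentile(r[k,2],[5,95]))
E
```

```text
0.102 324 [ 0.5101 -0.1805  0.1076] [0.5071 0.5155] [-0.1874 -0.1806 -0.1735]
0.515 163 [-0.18766023 -0.17354272] 0.10872854842603263
0.12 1135 [ 0.5216 -0.1813  0.1281] [0.5072 0.5444] [-0.1891 -0.1813 -0.1734]
0.515 365 [-0.18756231 -0.17322324] 0.12859700020398376
0.53 273 [-0.18909063 -0.17476713] 0.12909027176908477
0.54 228 [-0.1899898  -0.17654757] 0.129073569826443
centre [ 0.60463174 -0.18970528] 0.05113710105959133 1542 [0.12432446 0.12951063]
```

```bash
python3 - <<'E'
from h import *
from station import robot
o=robot.get_obs();yaw=np.radians(-6.2);R=lean(yaw);f=np.array([np.cos(yaw),np.sin(yaw)])
g=np.r_[np.array([.605,-.1906])-.082*f,.133]
P=tcp(g,R);R0=np.array(o["ee_rot"]);P0=np.array(o["tool_pos"]);print(P0,P,g)
plan(P0,R0,[(P-.03*R[:,2],R,4),(P,R,3)])
E
```

```text
[ 0.39810439 -0.17684986  0.35396501] [ 0.44643292 -0.1733741   0.26723394] [ 0.52347962 -0.18174405  0.133     ]
[0.02, 0.07, 0.57] [0.0, 0.02, 0.02]
[0.02, 0.07, 0.57] [0.0, 0.02, 0.02]
[0.02, 0.07, 0.57] [0.0, 0.02, 0.02]
[0.02, 0.07, 0.57] [0.0, 0.02, 0.02]
-- [ 0.4315 -0.1718  0.2932]
[0.0, -0.0, 0.33] [0.0, 0.0, 0.0]
[0.0, -0.0, 0.33] [0.0, 0.0, 0.0]
[0.0, -0.0, 0.33] [0.0, 0.0, 0.0]
-- [ 0.4464 -0.1734  0.2672]
```

>>> drive_tool(
  series=[
    [[0.02,0.07,0.57],[0,0.02,0.02],1],
    [[0.02,0.07,0.57],[0,0.02,0.02],1],
    [[0.02,0.07,0.57],[0,0.02,0.02],1],
    [[0.02,0.07,0.57],[0,0.02,0.02],1],
    [[0,0,0.33],[0,0,0],1],
    [[0,0,0.33],[0,0,0],1],
    [[0,0,0.33],[0,0,0],1],
    [[0,0,0],[0,0,0],1],
    [[0,0,0],[0,0,0],1],
    [[0,0,0],[0,0,0],1],
  ],
  squeeze=90,
)

```text
time: 4.15
tool_pos: [0.4479, -0.1684, 0.2692]
ee_rot: [[-0.863, 0.104, 0.495], [0.091, 0.995, -0.05], [-0.497, 0.002, -0.868]]
contact_force: [0.3, -0.6, 0.3]
finger_gap: 0.0851
gripper_force: 0.0
```

```bash
python3 - <<'E'
from station import robot
import cv2,numpy as np,pickle
o=robot.get_obs();c=robot.camera("wrist")
cv2.imwrite("pics/w2.png",c["frame"][150:450,120:520,::-1]);print(o["tool_pos"],o["ee_rot"].round(3))
E
```

```text
[ 0.44794512 -0.16836489  0.26923897] [[-0.863  0.104  0.495]
 [ 0.091  0.995 -0.05 ]
 [-0.497  0.002 -0.868]]
```

View pics/w2.png

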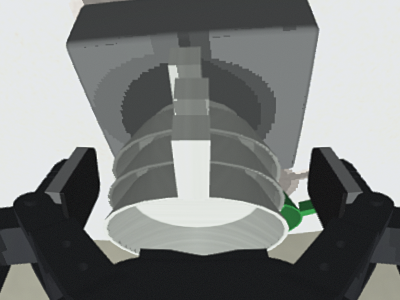

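The handle, at crop (190,160), sits between the fingers, about 5 mm off-centre. I correct that, then close.

>>> drive_tool(
  series=[
    [[0.06,-0.17,0.04],[0,0,0],1],
    [[0,0,0],[0,0,0],-1],
    [[0,0,0],[0,0,0],-1],
    [[0,0,0],[0,0,0],-1],
    [[0,0,0],[0,0,0],-1],
    [[0,0,0],[0,0,0],-1],
    [[0,0,0],[0,0,0],-1],
    [[0,0,0],[0,0,0],-1],
    [[0,0,0],[0,0,0],-1],
    [[0,0,0],[0,0,0],-1],
  ],
  squeeze=90,
)

```text
time: 5.2
tool_pos: [0.4466, -0.1733, 0.267]
ee_rot: [[-0.863, 0.104, 0.495], [0.091, 0.995, -0.05], [-0.497, 0.002, -0.868]]
contact_force: [-3.9, 1.9, 4.6]
finger_gap: 0.011
gripper_force: 88.0
```

```bash
python3 - <<'E'
from station import robot
import cv2,numpy as np,pickle
o=robot.get_obs();c=robot.camera("wrist")
cv2.imwrite("pics/w3.png",cv2.resize(c["frame"][180:380,190:450,::-1],None,fx=3,fy=3)[:600,:800]);print(o["finger_gap"],o["gripper_force"],o["contact_force"],o["torque"])
E
```

```text
0.011003776224641059 88.04606080055237 [-3.93326851  1.93283984  4.6207107 ] [0.32670066 0.66380397 0.13171132]
```

View pics/w3.png

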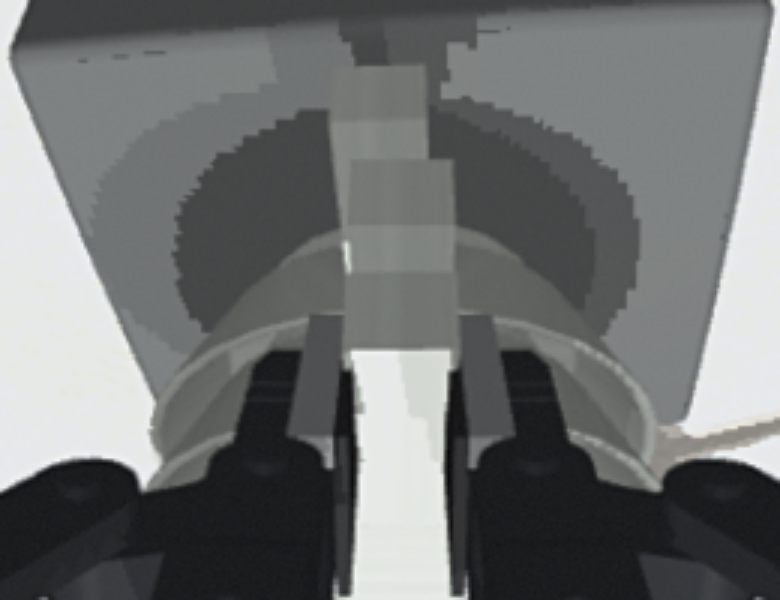

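The fingers hold only the upper handle, centred (crop (400,400)). Lift straight up.

>>> drive_tool(
  series=[
    [[-0.08,0,-0.145],[0,0,0],-1],
    [[-0.08,0,-0.145],[0,0,0],-1],
    [[-0.08,0,-0.145],[0,0,0],-1],
    [[-0.166,0,-0.29],[0,0,0],-1],
    [[-0.166,0,-0.29],[0,0,0],-1],
    [[-0.166,0,-0.29],[0,0,0],-1],
    [[-0.166,0,-0.29],[0,0,0],-1],
    [[-0.25,0,-0.435],[0,0,0],-1],
    [[-0.25,0,-0.435],[0,0,0],-1],
    [[0,0,0],[0,0,0],-1],
  ],
)

```text
time: 6.25
tool_pos: [0.4469, -0.1739, 0.3545]
ee_rot: [[-0.861, 0.104, 0.498], [0.091, 0.995, -0.05], [-0.501, 0.002, -0.866]]
contact_force: [0.1, 0.5, -1.3]
finger_gap: 0.0118
gripper_force: 88.2
```

```bash
python3 - <<'E'
from station import robot
from h import *
o=robot.get_obs();d={n:robot.camera(n) for n in("scene","top","wrist")};pickle.dump((o,d),open("v2.pkl","wb"))
a=cv2.resize(d["scene"]["frame"][190:350,180:330,::-1],(400,427));b=cv2.resize(d["wrist"]["frame"][150:450,120:520,::-1],(400,300))
cv2.imwrite("pics/lift.png",np.hstack([a,np.pad(b,((0,127),(0,0),(0,0)))]))
print(o["tool_pos"],o["finger_gap"],o["contact_force"])
R=np.array(o["ee_rot"]);g=np.array(o["tool_pos"])+.155*R[:,2];f=-R[:2,0]/np.hypot(*R[:2,0])
c0=g[:2]+.082*f;print("expected centre",c0,g)
for n in("top","scene","wrist"):
    q=(wcloud(o,d[n]) if n=="wrist" else cloud(d[n])).reshape(-1,3)
    r=q[(np.hypot(*(q[:,:2]-c0).T)<.08)&(q[:,2]>g[2]-.02)&(q[:,2]<g[2]+.025)]
    cc=c0.copy()
    for _ in range(10):
        k=np.abs(np.hypot(*(r[:,:2]-cc).T)-.0525)<.005
        s=np.linalg.lstsq(np.c_[2*r[k,:2],np.ones(k.sum())],(r[k,:2]**2).sum(1),rcond=None)[0];cc=s[:2]
    z=r[k];A=np.c_[(z[:,:2]-cc)@f,(z[:,:2]-cc)@[-f[1],f[0]],np.ones(len(z))]
    print(n,k.sum(),"c",cc,np.sqrt(s[2]+cc@cc),"plane",np.linalg.lstsq(A,z[:,2],rcond=None)[0])
E
```

```text
[ 0.44694758 -0.17392097  0.35445693] 0.011753967977075919 [ 0.1172279   0.50726848 -1.30800779]
expected centre [ 0.60567476 -0.19039191] [ 0.52413173 -0.18174705  0.22026915]
top 500 c [ 0.60652984 -0.19139439] 0.05082363243842434 plane [-0.02463889  0.01153506  0.21226217]
scene 408 c [ 0.60638593 -0.19292512] 0.050823846006311645 plane [-0.00198558 -0.02448709  0.21387508]
wrist 886 c [ 0.59898243 -0.18991071] 0.05267622252259867 plane [-1.13519922e-01 -1.11926766e-04  2.10394894e-01]
```

View pics/lift.png

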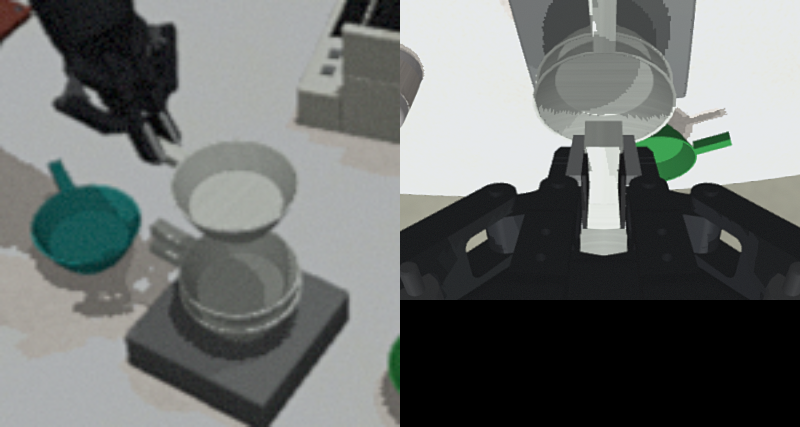

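The pan is held level and the two others stay on the block (scene crop (240,290)). I plan the carry.

```bash
python3 - <<'E'
from h import *
from station import robot
o=robot.get_obs();R=lean(YAW);R0=np.array(o["ee_rot"]);P0=np.array(o["tool_pos"])
def T(x,z,y=.001): return np.r_[fromA(x-.1598,y+.0006),z+.182]
plan(P0,R0,[(T(-.06,.172),R,15),(T(.0265,.112),R,6)])
E
```

```text
[0.13, 0.79, -0.08] [-0.08, -0.0, -0.14]
[0.11, 0.8, -0.07] [-0.08, -0.0, -0.14]
[0.1, 0.8, -0.06] [-0.08, -0.0, -0.14]
[0.08, 0.8, -0.05] [-0.08, -0.0, -0.14]
[0.07, 0.8, -0.04] [-0.08, -0.0, -0.14]
[0.05, 0.81, -0.03] [-0.08, -0.0, -0.14]
[0.03, 0.81, -0.02] [-0.08, -0.0, -0.14]
[0.02, 0.81, -0.02] [-0.08, -0.0, -0.14]
[0.0, 0.81, -0.01] [-0.08, -0.0, -0.14]
[-0.01, 0.81, 0.0] [-0.08, -0.0, -0.14]
[-0.03, 0.81, 0.01] [-0.08, -0.0, -0.14]
[-0.05, 0.81, 0.02] [-0.08, -0.0, -0.14]
[-0.06, 0.8, 0.03] [-0.08, -0.0, -0.14]
[-0.08, 0.8, 0.04] [-0.08, -0.0, -0.14]
[-0.09, 0.8, 0.05] [-0.08, -0.0, -0.14]
-- [0.4153 0.1887 0.354 ]
[-0.25, 0.0, 0.53] [0.0, 0.0, 0.0]
[-0.25, 0.0, 0.53] [0.0, 0.0, 0.0]
[-0.25, 0.0, 0.53] [0.0, 0.0, 0.0]
[-0.25, 0.0, 0.53] [0.0, 0.0, 0.0]
[-0.25, 0.0, 0.53] [0.0, 0.0, 0.0]
[-0.25, 0.0, 0.53] [0.0, 0.0, 0.0]
-- [0.4994 0.2091 0.294 ]
```

>>> drive_tool(
  series=[
    [[0.13,0.79,-0.08],[-0.08,0,-0.14],-1],
    [[0.11,0.8,-0.07],[-0.08,0,-0.14],-1],
    [[0.1,0.8,-0.06],[-0.08,0,-0.14],-1],
    [[0.08,0.8,-0.05],[-0.08,0,-0.14],-1],
    [[0.07,0.8,-0.04],[-0.08,0,-0.14],-1],
    [[0.05,0.81,-0.03],[-0.08,0,-0.14],-1],
    [[0.03,0.81,-0.02],[-0.08,0,-0.14],-1],
    [[0.02,0.81,-0.02],[-0.08,0,-0.14],-1],
    [[0,0.81,-0.01],[-0.08,0,-0.14],-1],
    [[-0.01,0.81,0],[-0.08,0,-0.14],-1],
  ],
)

```text
time: 7.4
tool_pos: [0.4257, 0.0692, 0.3525]
ee_rot: [[-0.862, -0.122, 0.492], [-0.105, 0.993, 0.061], [-0.496, 0.001, -0.868]]
contact_force: [0.7, -0.3, -1.9]
finger_gap: 0.0117
gripper_force: 88.1
```

>>> drive_tool(
  series=[
    [[-0.03,0.81,0.01],[-0.08,0,-0.14],-1],
    [[-0.05,0.81,0.02],[-0.08,0,-0.14],-1],
    [[-0.06,0.8,0.03],[-0.08,0,-0.14],-1],
    [[-0.08,0.8,0.04],[-0.08,0,-0.14],-1],
    [[-0.09,0.8,0.05],[-0.08,0,-0.14],-1],
    [[0,0,0],[0,0,0],-1],
    [[0,0,0],[0,0,0],-1],
    [[0,0,0],[0,0,0],-1],
    [[0,0,0],[0,0,0],-1],
    [[0,0,0],[0,0,0],-1],
  ],
)

```text
time: 8.4
tool_pos: [0.4165, 0.1883, 0.3545]
ee_rot: [[-0.844, -0.23, 0.484], [-0.199, 0.973, 0.116], [-0.497, 0.001, -0.868]]
contact_force: [-0.4, -0.0, -1.7]
finger_gap: 0.0112
gripper_force: 88.2
```

```bash
python3 - <<'E'
from h import *
from station import robot
o=robot.get_obs();R=lean(YAW);R0=np.array(o["ee_rot"]);P0=np.array(o["tool_pos"]);print(P0,o["finger_gap"],o["contact_force"])
d={n:robot.camera(n) for n in("top","scene")};pickle.dump((o,d),open("v3.pkl","wb"))
f=-R0[:2,0]/np.hypot(*R0[:2,0]);c0=P0[:2]+.1598*f
for n in d:
    q=cloud(d[n]).reshape(-1,3);zr=P0[2]-.182+.044
    r=q[(np.hypot(*(q[:,:2]-c0).T)<.06)&(abs(q[:,2]-zr)<.012)];cc=c0.copy()
    for _ in range(10):
        k=np.abs(np.hypot(*(r[:,:2]-cc).T)-.0525)<.005
        s=np.linalg.lstsq(np.c_[2*r[k,:2],np.ones(k.sum())],(r[k,:2]**2).sum(1),rcond=None)[0];cc=s[:2]
    z=r[k];A=np.c_[(z[:,:2]-cc)@f,(z[:,:2]-cc)@[-f[1],f[0]],np.ones(len(z))]
    print(n,k.sum(),"A err vs expected",toA(cc)-toA(c0),np.linalg.lstsq(A,z[:,2],rcond=None)[0],zr)
def T(x,z,y=.001): return np.r_[fromA(x-.1598,y+.0006),z+.182]
plan(P0,R0,[(T(.0265,.112),R,6)])
E
```

```text
[0.41652884 0.18831805 0.3544846 ] 0.011159810496043452 [-0.41301311 -0.01824431 -1.68992955]
top 372 A err vs expected [-0.00028777 -0.00193891] [-0.04021686 -0.00408461  0.21304964] 0.2164845956540956
scene 251 A err vs expected [-0.00127065 -0.00217884] [-0.01384522 -0.01362705  0.21276729] 0.2164845956540956
[-0.24, 0.01, 0.53] [-0.0, -0.0, -0.01]
[-0.24, 0.01, 0.53] [-0.0, -0.0, -0.01]
[-0.24, 0.01, 0.53] [-0.0, -0.0, -0.01]
[-0.24, 0.0, 0.53] [-0.0, -0.0, -0.01]
[-0.24, 0.0, 0.53] [-0.0, -0.0, -0.01]
[-0.24, 0.0, 0.53] [-0.0, -0.0, -0.01]
-- [0.4994 0.2091 0.294 ]
```

>>> drive_tool(
  series=[
    [[-0.24,0.01,0.53],[0,0,-0.01],-1],
    [[-0.24,0.01,0.53],[0,0,-0.01],-1],
    [[-0.24,0.01,0.53],[0,0,-0.01],-1],
    [[-0.24,0.01,0.53],[0,0,-0.01],-1],
    [[-0.24,0.01,0.53],[0,0,0],-1],
    [[-0.24,0.01,0.53],[0,0,0],-1],
    [[0,0,0],[0,0,0],-1],
    [[0,0,0],[0,0,0],-1],
    [[0,0,0],[0,0,0],-1],
    [[0,0,0],[0,0,0],-1],
  ],
)

```text
time: 9.5
tool_pos: [0.4983, 0.2106, 0.2939]
ee_rot: [[-0.842, -0.236, 0.484], [-0.205, 0.972, 0.117], [-0.498, -0.001, -0.867]]
contact_force: [-0.4, -0.2, -1.5]
finger_gap: 0.0115
gripper_force: 88.2
```

```bash
python3 - <<'E'
from h import *
from station import robot
o=robot.get_obs();R=lean(YAW);R0=np.array(o["ee_rot"]);P0=np.array(o["tool_pos"]);print(P0,o["finger_gap"],o["contact_force"])
f=-R0[:2,0]/np.hypot(*R0[:2,0]);print(toA(P0[:2]+.1598*f),P0[2]-.182)
s=robot.camera("scene")
cv2.imwrite("pics/hov.png",cv2.resize(s["frame"][95:260,280:430,::-1],(545,600),interpolation=cv2.INTER_CUBIC))
def T(x,z,y=.002): return np.r_[fromA(x-.1598,y+.0006),z+.182]
plan(P0,R0,[(T(.0265,.101),R,2),(T(.0265,.085),R,6)])
E
```

```text
[0.49828201 0.21055372 0.29394394] 0.011481440141474295 [-0.38854859 -0.19880048 -1.54810505]
[0.02578519 0.0035272 ] 0.11194394166498584
[0.08, -0.01, 0.16] [-0.0, -0.01, 0.0]
[0.08, -0.01, 0.16] [-0.0, -0.01, 0.0]
-- [0.4991 0.2101 0.283 ]
[0.04, -0.0, 0.08] [0.0, 0.0, 0.0]
[0.04, -0.0, 0.08] [0.0, 0.0, 0.0]
[0.04, -0.0, 0.08] [0.0, 0.0, 0.0]
[0.04, -0.0, 0.08] [0.0, 0.0, 0.0]
[0.04, -0.0, 0.08] [0.0, 0.0, 0.0]
[0.04, -0.0, 0.08] [0.0, 0.0, 0.0]
-- [0.4991 0.2101 0.267 ]
```

View pics/hov.png

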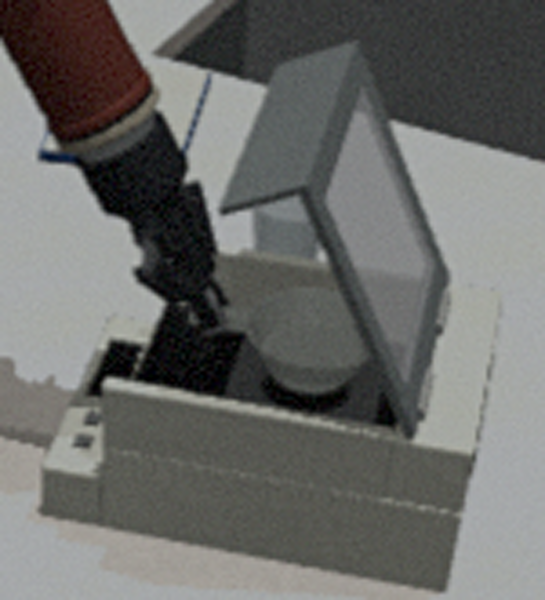

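The pan hovers over the well at crop (310,385), clear of the lid. That was picture 10, so I work from numbers from here. Lowering.

>>> drive_tool(
  series=[
    [[0.08,-0.01,0.16],[0,0,0],-1],
    [[0.08,-0.01,0.16],[0,0,0],-1],
    [[0.04,0,0.08],[0,0,0],-1],
    [[0.04,0,0.08],[0,0,0],-1],
    [[0,0,0],[0,0,0],-1],
    [[0.04,0,0.08],[0,0,0],-1],
    [[0,0,0],[0,0,0],-1],
    [[0,0,0],[0,0,0],-1],
    [[0,0,0],[0,0,0],-1],
    [[0,0,0],[0,0,0],-1],
  ],
)

```text
time: 10.55
tool_pos: [0.4998, 0.2102, 0.2747]
ee_rot: [[-0.843, -0.236, 0.484], [-0.205, 0.972, 0.116], [-0.498, -0.001, -0.867]]
contact_force: [-0.2, 0.1, -1.8]
finger_gap: 0.0116
gripper_force: 88.2
```

The foot is at about z = 93 with no contact force, so it is inside the well. Continue down.

>>> drive_tool(
  series=[
    [[0.03,0,0.06],[0,0,0],-1],
    [[0.03,0,0.06],[0,0,0],-1],
    [[0.03,0,0.06],[0,0,0],-1],
    [[0,0,0],[0,0,0],-1],
    [[0,0,0],[0,0,0],-1],
    [[0,0,0],[0,0,0],-1],
    [[0,0,0],[0,0,0],-1],
    [[0,0,0],[0,0,0],-1],
    [[0,0,0],[0,0,0],-1],
    [[0,0,0],[0,0,0],-1],
  ],
)

```text
time: 11.55
tool_pos: [0.5001, 0.2103, 0.2686]
ee_rot: [[-0.843, -0.236, 0.484], [-0.206, 0.972, 0.116], [-0.498, -0.001, -0.867]]
contact_force: [-0.3, -0.1, -1.9]
finger_gap: 0.0114
gripper_force: 88.2
```

>>> drive_tool(
  series=[
    [[0.016,0,0.03],[0,0,0],-1],
    [[0,0,0],[0,0,0],-1],
    [[0.016,0,0.03],[0,0,0],-1],
    [[0,0,0],[0,0,0],-1],
    [[0,0,0],[0,0,0],-1],
    [[0,0,0],[0,0,0],-1],
    [[0,0,0],[0,0,0],-1],
    [[0,0,0],[0,0,0],-1],
    [[0,0,0],[0,0,0],-1],
    [[0,0,0],[0,0,0],-1],
  ],
)

```text
time: 12.55
tool_pos: [0.5003, 0.2103, 0.2669]
ee_rot: [[-0.842, -0.236, 0.484], [-0.205, 0.972, 0.117], [-0.498, -0.001, -0.867]]
contact_force: [-4.0, -2.0, 4.8]
finger_gap: 0.012
gripper_force: 89.1
```

Bottom contact at the expected height (pan origin about 85). Release, then retreat along the tool axis.

>>> drive_tool(
  series=[
    [[0,0,0],[0,0,0],1],
    [[0,0,0],[0,0,0],1],
    [[0,0,0],[0,0,0],1],
    [[0,0,0],[0,0,0],1],
    [[0,0,0],[0,0,0],1],
    [[0,0,0],[0,0,0],1],
    [[0,0,0],[0,0,0],1],
    [[0,0,0],[0,0,0],1],
    [[0,0,-0.2],[0,0,0],1],
    [[0,0,-0.4],[0,0,0],1],
  ],
)

```text
time: 13.55
tool_pos: [0.4911, 0.208, 0.282]
ee_rot: [[-0.843, -0.236, 0.483], [-0.206, 0.972, 0.115], [-0.496, -0.002, -0.868]]
contact_force: [-0.3, -0.2, -0.3]
finger_gap: 0.0852
gripper_force: 0.0
```

>>> drive_tool(
  series=[
    [[0,0,-0.6],[0,0,0],1],
    [[0,0,-0.6],[0,0,0],1],
    [[0,0,-0.6],[0,0,0],1],
    [[0,0,-0.6],[0,0,0],1],
    [[0,0,-0.6],[0,0,0],-1],
    [[0,0,0],[0,0,0],-1],
    [[0,0,0],[0,0,0],-1],
    [[0,0,0],[0,0,0],-1],
    [[0,0,0],[0,0,0],-1],
    [[0,0,0],[0,0,0],-1],
  ],
  squeeze=30,
)

```text
time: 14.55
tool_pos: [0.448, 0.1977, 0.3594]
ee_rot: [[-0.843, -0.236, 0.483], [-0.206, 0.972, 0.116], [-0.496, -0.002, -0.868]]
contact_force: [-0.2, 0.5, 0.6]
finger_gap: -0.0001
gripper_force: 0.0
```

```bash
python3 - <<'E'
from h import *
from station import robot
o=robot.get_obs();print(o["time"],o["tool_pos"],o["finger_gap"])
d={n:robot.camera(n) for n in("scene","wrist","top")};pickle.dump((o,d),open("v4.pkl","wb"))
for n in d:
    q=(wcloud(o,d[n]) if n=="wrist" else cloud(d[n])).reshape(-1,3);A=toA(q)
    m=(abs(A[:,0]-.0265)<.07)&(abs(A[:,1])<.07)
    print(n,np.histogram(q[m,2],np.arange(.08,.2,.005))[0])
    r=q[m&(q[:,2]>.118)&(q[:,2]<.15)];cc=WELL.copy()
    for _ in range(10):
        k=np.abs(np.hypot(*(r[:,:2]-cc).T)-.0525)<.005
        if k.sum()<20: print('few');break
        s=np.linalg.lstsq(np.c_[2*r[k,:2],np.ones(k.sum())],(r[k,:2]**2).sum(1),rcond=None)[0];cc=s[:2]
    print(k.sum(),toA(cc),np.sqrt(s[2]+cc@cc),np.percentile(r[k,2],[5,50,95,99]))
    a=toA(r[k]);print("plane",np.linalg.lstsq(np.c_[a-toA(cc),np.ones(len(a))],r[k,2],rcond=None)[0])
    hh=(A[:,0]>-.078)&(A[:,0]<-.035)&(abs(A[:,1])<.02)&(q[:,2]>.11)&(q[:,2]<.15)
    print("handle",hh.sum(),q[hh,2].mean(),A[hh].mean(0))
E
```

```text
14.55 [0.44797099 0.19768831 0.35943892] -6.174806180247252e-05
scene [ 12  36   6  94 193 227  94 113  96 117  24   0   0   0   0   0   0   0
   0   0   0   0   6]
199 [0.02521958 0.00018912] 0.05097920523125035 [0.11886851 0.12594686 0.13041693 0.13198106]
plane [-0.02980593 -0.02117331  0.12540977]
handle 75 0.12644040097703946 [-0.0534803  -0.00236902]
wrist [ 233 2715  661 5395 1004 1095  445  518  597 1332    8    0    0    0
    0    0    0    0    0    0   27   55    0]
1632 [0.02492927 0.00217223] 0.05049197244673085 [0.12083852 0.12744732 0.12936567 0.1297339 ]
plane [-0.03648241  0.0014246   0.12594834]
handle 1028 0.12741003940166537 [-0.05771513  0.00217024]
top [158 195  63 390 217  57  25  36  49  94  28   0   0   0   0   0   0   0
   0   0   0   0   0]
few
13 [-0.03434865 -0.00043298] 0.005164952736078937 [0.12105077 0.12455086 0.12889953 0.12905041]
plane [-0.79058365 -0.04111446  0.15014103]
handle 113 0.12797949537626757 [-0.0524403  -0.00043638]
```

The rim is at z ≈ 129, so the pan is fully seated. Next the lid: I go over its top with closed, vertical fingers and then drive the fingertip along the lid's arc.

```bash
python3 - <<'E'
from h import *
from station import robot
o=robot.get_obs();R=lean(YAW,0);R0=np.array(o["ee_rot"]);P0=np.array(o["tool_pos"]);print(toA(P0[:2]))
plan(P0,R0,[(np.r_[fromA(-.16,.001),.555],R,10),(np.r_[fromA(.085,.001),.555],R,10)])
E
```

```text
[-0.18591571  0.00266732]
[-0.4, -0.01, -0.52] [-0.0, 0.37, 0.0]
[-0.37, -0.01, -0.54] [-0.0, 0.37, 0.0]
[-0.34, -0.01, -0.56] [-0.0, 0.37, 0.0]
[-0.31, -0.01, -0.58] [-0.0, 0.37, 0.0]
[-0.28, -0.01, -0.59] [-0.0, 0.37, 0.0]
[-0.25, -0.01, -0.61] [-0.0, 0.37, 0.0]
[-0.22, -0.01, -0.62] [-0.0, 0.37, 0.0]
[-0.19, -0.01, -0.63] [-0.0, 0.37, 0.0]
[-0.15, -0.01, -0.64] [-0.0, 0.37, 0.0]
[-0.12, -0.01, -0.65] [-0.0, 0.37, 0.0]
-- [0.4736 0.2022 0.555 ]
[-0.82, 0.0, 0.0] [0.0, 0.0, 0.0]
[-0.82, 0.0, 0.0] [0.0, 0.0, 0.0]
[-0.82, 0.0, 0.0] [0.0, 0.0, 0.0]
[-0.82, 0.0, 0.0] [0.0, 0.0, 0.0]
[-0.82, 0.0, 0.0] [0.0, 0.0, 0.0]
[-0.82, 0.0, 0.0] [0.0, 0.0, 0.0]
[-0.82, 0.0, 0.0] [0.0, 0.0, 0.0]
[-0.82, 0.0, 0.0] [0.0, 0.0, 0.0]
[-0.82, 0.0, 0.0] [0.0, 0.0, 0.0]
[-0.82, 0.0, 0.0] [0.0, 0.0, 0.0]
-- [0.7117 0.2599 0.555 ]
```

>>> drive_tool(
  series=[
    [[-0.4,-0.01,-0.52],[0,0.37,0],-1],
    [[-0.37,-0.01,-0.54],[0,0.37,0],-1],
    [[-0.34,-0.01,-0.56],[0,0.37,0],-1],
    [[-0.31,-0.01,-0.58],[0,0.37,0],-1],
    [[-0.28,-0.01,-0.59],[0,0.37,0],-1],
    [[-0.25,-0.01,-0.61],[0,0.37,0],-1],
    [[-0.22,-0.01,-0.62],[0,0.37,0],-1],
    [[-0.19,-0.01,-0.63],[0,0.37,0],-1],
    [[-0.15,-0.01,-0.64],[0,0.37,0],-1],
    [[-0.12,-0.01,-0.65],[0,0.37,0],-1],
  ],
)

```text
time: 15.7
tool_pos: [0.4734, 0.2011, 0.5563]
ee_rot: [[-0.972, -0.236, 0.002], [-0.236, 0.972, -0.001], [-0.002, -0.002, -1.0]]
contact_force: [-0.8, 0.6, -0.1]
finger_gap: -0.0002
gripper_force: 0.0
```

>>> drive_tool(
  series=[
    [[-0.82,0,0],[0,0,0],-1],
    [[-0.82,0,0],[0,0,0],-1],
    [[-0.82,0,0],[0,0,0],-1],
    [[-0.82,0,0],[0,0,0],-1],
    [[-0.82,0,0],[0,0,0],-1],
    [[-0.82,0,0],[0,0,0],-1],
    [[-0.82,0,0],[0,0,0],-1],
    [[-0.82,0,0],[0,0,0],-1],
    [[-0.82,0,0],[0,0,0],-1],
    [[-0.82,0,0],[0,0,0],-1],
  ],
)

```text
time: 16.7
tool_pos: [0.7133, 0.2595, 0.5561]
ee_rot: [[-0.972, -0.236, 0.004], [-0.236, 0.972, -0.001], [-0.004, -0.002, -1.0]]
contact_force: [0.3, 0.7, 0.2]
finger_gap: -0.0001
gripper_force: 0.0
```

```bash
python3 - <<'E'
from h import *
from station import robot
o=robot.get_obs();R=lean(YAW,0);R0=np.array(o["ee_rot"]);P0=np.array(o["tool_pos"]);print(P0,R0.round(3),toA(P0[:2]),o["q"])
def C(th,r=.203):  # corner contact -> TCP
    x=.115-r*np.cos(th)+.008*np.sin(th);z=.145+r*np.sin(th)+.008*np.cos(th)
    return np.r_[fromA(x+.011,.001),z+.173]
a=C(1.11);b=a.copy();b[:2]+=.03*EX
w=[(b,R,4),(a,R,4)]
for th in np.arange(1.04,-.02,-.07): w.append((C(th),R,1))
w.append((C(-.015),R,1))
plan(P0,R0,w)
E
```

```text
[0.71329562 0.25954937 0.55611155] [[-0.972 -0.236  0.004]
 [-0.236  0.972 -0.001]
 [-0.004 -0.002 -1.   ]] [0.08649011 0.00027739] [-28.16375892  32.93307492   9.8306073   47.42598948  -5.28620792
  99.77885927  82.86080499]
[0.11, 0.01, 0.44] [-0.0, 0.01, 0.0]
[0.11, 0.01, 0.44] [-0.0, 0.01, 0.0]
[0.11, 0.01, 0.44] [-0.0, 0.01, 0.0]
[0.11, 0.01, 0.44] [-0.0, 0.01, 0.0]
-- [0.6999 0.2571 0.5034]
[0.25, -0.0, 0.0] [0.0, 0.0, 0.0]
[0.25, -0.0, 0.0] [0.0, 0.0, 0.0]
[0.25, -0.0, 0.0] [0.0, 0.0, 0.0]
[0.25, -0.0, 0.0] [0.0, 0.0, 0.0]
-- [0.6708 0.25   0.5034]
[0.43, 0.0, 0.21] [0.0, 0.0, 0.0]
-- [0.6584 0.247  0.4971]
[0.41, 0.0, 0.24] [0.0, 0.0, 0.0]
-- [0.6464 0.2441 0.49  ]
[0.39, 0.0, 0.27] [0.0, 0.0, 0.0]
-- [0.635  0.2413 0.482 ]
[0.37, -0.0, 0.29] [0.0, 0.0, 0.0]
-- [0.6241 0.2387 0.4732]
[0.35, 0.0, 0.32] [0.0, 0.0, 0.0]
-- [0.6139 0.2362 0.4636]
[0.33, -0.0, 0.34] [0.0, 0.0, 0.0]
-- [0.6043 0.2339 0.4534]
[0.3, -0.0, 0.36] [0.0, 0.0, 0.0]
-- [0.5955 0.2317 0.4425]
[0.28, 0.0, 0.38] [0.0, 0.0, 0.0]
-- [0.5874 0.2298 0.4309]
[0.25, -0.0, 0.4] [0.0, 0.0, 0.0]
-- [0.5801 0.228  0.4188]
[0.22, -0.0, 0.42] [0.0, 0.0, 0.0]
-- [0.5737 0.2265 0.4063]
[0.19, -0.0, 0.43] [0.0, 0.0, 0.0]
-- [0.5681 0.2251 0.3932]
[0.16, -0.0, 0.45] [0.0, 0.0, 0.0]
-- [0.5635 0.224  0.3799]
[0.13, 0.0, 0.46] [0.0, 0.0, 0.0]
-- [0.5597 0.2231 0.3662]
[0.1, 0.0, 0.46] [0.0, 0.0, 0.0]
-- [0.5569 0.2224 0.3522]
[0.06, -0.0, 0.47] [0.0, 0.0, 0.0]
-- [0.5551 0.222  0.3382]
[0.03, 0.0, 0.47] [0.0, 0.0, 0.0]
-- [0.5542 0.2217 0.324 ]
[0.0, 0.0, 0.03] [0.0, 0.0, 0.0]
-- [0.5541 0.2217 0.323 ]
```

>>> drive_tool(
  series=[
    [[0.11,0.01,0.44],[0,0,0],-1],
    [[0.11,0.01,0.44],[0,0,0],-1],
    [[0.11,0.01,0.44],[0,0,0],-1],
    [[0.11,0.01,0.44],[0,0,0],-1],
    [[0.25,0,0],[0,0,0],-1],
    [[0.25,0,0],[0,0,0],-1],
    [[0.25,0,0],[0,0,0],-1],
    [[0.25,0,0],[0,0,0],-1],
    [[0,0,0],[0,0,0],-1],
    [[0,0,0],[0,0,0],-1],
  ],
)

```text
time: 17.7
tool_pos: [0.67, 0.2501, 0.5044]
ee_rot: [[-0.972, -0.236, 0.005], [-0.236, 0.972, -0.0], [-0.005, -0.001, -1.0]]
contact_force: [-0.0, 0.9, -0.6]
finger_gap: 0.0003
gripper_force: 0.0
```

>>> drive_tool(
  series=[
    [[0.22,0,0.1],[0,0,0],-1],
    [[0.21,0,0.11],[0,0,0],-1],
    [[0.21,0,0.12],[0,0,0],-1],
    [[0.2,0,0.12],[0,0,0],-1],
    [[0.2,0,0.13],[0,0,0],-1],
    [[0.19,0,0.14],[0,0,0],-1],
    [[0.19,0,0.14],[0,0,0],-1],
    [[0.18,0,0.15],[0,0,0],-1],
    [[0,0,0],[0,0,0],-1],
    [[0,0,0],[0,0,0],-1],
  ],
)

```text
time: 18.7
tool_pos: [0.6235, 0.2388, 0.4727]
ee_rot: [[-0.972, -0.236, 0.003], [-0.236, 0.972, -0.001], [-0.003, -0.002, -1.0]]
contact_force: [0.3, -0.4, 0.3]
finger_gap: 0.0
gripper_force: 0.0
```

```bash
cat > lid.py <<'E'
from h import *
from station import robot
o=robot.get_obs();P0=np.array(o["tool_pos"]);print(toA(P0[:2]),P0[2]-.173,o["contact_force"])
for n in("scene","top"):
    q=cloud(robot.camera(n)).reshape(-1,3);A=toA(q)
    m=(A[:,1]>.06)&(A[:,1]<.107)&(q[:,2]>.15) if n=="top" else (A[:,1]<-.07)&(A[:,1]>-.107)&(q[:,2]>.15)
    x,z=A[m,0],q[m,2]
    for xx in np.arange(-.13,.12,.02):
        k=abs(x-xx)<.005
        if k.sum()>5: print(n,round(xx,3),k.sum(),np.percentile(z[k],[5,50,95]).round(4),"ang",np.degrees(np.arctan2(np.percentile(z[k],90)-.149,.115-xx)).round(1))
E
python3 lid.py
```

```text
[-0.00567149  0.00126202] 0.2996559361400544 [ 0.2938782  -0.36139235  0.34036653]
scene -0.07 29 [0.2704 0.2744 0.2786] ang 35.0
scene -0.05 31 [0.2842 0.2924 0.2972] ang 41.9
scene -0.03 36 [0.303  0.3102 0.3135] ang 48.5
scene -0.01 54 [0.2809 0.2906 0.2985] ang 49.8
scene 0.01 50 [0.2602 0.2687 0.276 ] ang 50.0
scene 0.03 51 [0.2385 0.2471 0.2546] ang 50.9
scene 0.05 47 [0.2155 0.2259 0.2323] ang 52.0
scene 0.07 46 [0.1965 0.2035 0.2106] ang 53.2
scene 0.09 44 [0.1729 0.1816 0.1882] ang 56.3
scene 0.11 44 [0.1529 0.1604 0.1669] ang 73.2
```

The lid is following: slope about 47°, which is the expected 0.83 rad. Continue on the arc.

>>> drive_tool(
  series=[
    [[0.18,0,0.16],[0,0,0],-1],
    [[0.17,0,0.16],[0,0,0],-1],
    [[0.17,0,0.17],[0,0,0],-1],
    [[0.16,0,0.17],[0,0,0],-1],
    [[0.15,0,0.18],[0,0,0],-1],
    [[0.15,0,0.18],[0,0,0],-1],
    [[0.14,0,0.19],[0,0,0],-1],
    [[0.14,0,0.19],[0,0,0],-1],
    [[0.13,0,0.2],[0,0,0],-1],
    [[0.12,0,0.2],[0,0,0],-1],
  ],
)

```text
time: 19.8
tool_pos: [0.5795, 0.228, 0.4185]
ee_rot: [[-0.972, -0.236, 0.004], [-0.236, 0.972, -0.001], [-0.004, -0.001, -1.0]]
contact_force: [0.3, 0.3, 1.7]
finger_gap: 0.0001
gripper_force: 0.8
```

>>> drive_tool(
  series=[
    [[0.11,0,0.21],[0,0,0],-1],
    [[0.11,0,0.21],[0,0,0],-1],
    [[0.1,0,0.21],[0,0,0],-1],
    [[0.09,0,0.22],[0,0,0],-1],
    [[0.08,0,0.22],[0,0,0],-1],
    [[0.08,0,0.23],[0,0,0],-1],
    [[0.07,0,0.23],[0,0,0],-1],
    [[0.06,0,0.23],[0,0,0],-1],
    [[0,0,0],[0,0,0],-1],
    [[0,0,0],[0,0,0],-1],
  ],
)

```text
time: 20.8
tool_pos: [0.5598, 0.223, 0.3659]
ee_rot: [[-0.972, -0.236, 0.004], [-0.236, 0.972, -0.001], [-0.004, -0.002, -1.0]]
contact_force: [-0.5, -0.2, 1.0]
finger_gap: -0.0003
gripper_force: 0.0
```

```bash
python3 lid.py
```

```text
[-0.07133035  0.00090297] 0.19287889204976089 [-0.45186563 -0.15786924  0.95322602]
scene -0.09 42 [0.1871 0.1925 0.1959] ang 12.5
scene -0.07 35 [0.1811 0.1887 0.1928] ang 12.9
scene -0.05 38 [0.1791 0.1849 0.1882] ang 13.0
scene -0.03 35 [0.1745 0.1811 0.1837] ang 13.2
scene -0.01 33 [0.171  0.1768 0.1788] ang 13.4
scene 0.01 39 [0.1662 0.1731 0.1765] ang 14.2
scene 0.03 38 [0.1649 0.1691 0.1721] ang 14.5
scene 0.05 35 [0.1597 0.1662 0.169 ] ang 16.9
scene 0.07 37 [0.1556 0.1611 0.1637] ang 17.8
scene 0.09 39 [0.1538 0.158  0.1611] ang 24.4
scene 0.11 30 [0.1517 0.1549 0.1571] ang 56.3
top 0.09 76 [0.1552 0.158  0.1608] ang 24.5
top 0.11 93 [0.1512 0.1543 0.157 ] ang 55.8
```

About 0.2 rad remains. Finish slowly.

>>> drive_tool(
  series=[
    [[0.04,0,0.15],[0,0,0],-1],
    [[0.04,0,0.15],[0,0,0],-1],
    [[0.03,0,0.15],[0,0,0],-1],
    [[0.03,0,0.15],[0,0,0],-1],
    [[0.02,0,0.15],[0,0,0],-1],
    [[0.02,0,0.15],[0,0,0],-1],
    [[0.01,0,0.13],[0,0,0],-1],
    [[0,0,0.1],[0,0,0],-1],
    [[0,0,0.08],[0,0,0],-1],
    [[0,0,0],[0,0,0],-1],
  ],
)

```text
time: 21.9
tool_pos: [0.5542, 0.2216, 0.3292]
ee_rot: [[-0.972, -0.236, 0.003], [-0.236, 0.972, -0.001], [-0.003, -0.002, -1.0]]
contact_force: [0.3, 0.5, -0.3]
finger_gap: 0.0
gripper_force: 0.0
```

>>> drive_tool(
  series=[
    [[0,0,0.05],[0,0,0],-1],
    [[0,0,0.04],[0,0,0],-1],
    [[0,0,0.03],[0,0,0],-1],
    [[0,0,0.03],[0,0,0],-1],
    [[0,0,0],[0,0,0],-1],
    [[0,0,0],[0,0,0],-1],
    [[0,0,0],[0,0,0],-1],
    [[0,0,0],[0,0,0],-1],
    [[0,0,0],[0,0,0],-1],
    [[0,0,0],[0,0,0],-1],
  ],
)

```text
time: 22.9
tool_pos: [0.5543, 0.2217, 0.3264]
ee_rot: [[-0.972, -0.236, 0.005], [-0.236, 0.972, -0.0], [-0.005, -0.001, -1.0]]
contact_force: [-4.5, -1.9, 9.9]
finger_gap: 0.0002
gripper_force: 4.9
```

>>> drive_tool(
  series=[
    [[0,0,0.03],[0,0,0],-1],
    [[0,0,0],[0,0,0],-1],
    [[0,0,0.03],[0,0,0],-1],
    [[0,0,0],[0,0,0],-1],
    [[0,0,0],[0,0,0],-1],
    [[0,0,0],[0,0,0],-1],
    [[0,0,0],[0,0,0],-1],
    [[0,0,0],[0,0,0],-1],
    [[0,0,0],[0,0,0],-1],
    [[0,0,0],[0,0,0],-1],
  ],
)

```text
time: 23.9
tool_pos: [0.5543, 0.2216, 0.3262]
ee_rot: [[-0.972, -0.236, 0.005], [-0.236, 0.972, 0.001], [-0.005, -0.001, -1.0]]
contact_force: [-9.4, -3.1, 22.2]
finger_gap: 0.0001
gripper_force: 10.9
```

Force rises with no more travel, so the lid is at its stop. Retreat upward and check.

>>> drive_tool(
  series=[
    [[0,0,-0.1],[0,0,0],-1],
    [[0,0,-0.2],[0,0,0],-1],
    [[0,0,-0.5],[0,0,0],-1],
    [[0,0,-0.7],[0,0,0],-1],
    [[0,0,-0.7],[0,0,0],-1],
    [[0,0,-0.7],[0,0,0],-1],
    [[0,0,-0.7],[0,0,0],-1],
    [[0,0,-0.4],[0,0,0],-1],
    [[0,0,0],[0,0,0],-1],
    [[0,0,0],[0,0,0],-1],
  ],
)

```text
time: 24.9
tool_pos: [0.5538, 0.2217, 0.443]
ee_rot: [[-0.972, -0.236, 0.004], [-0.236, 0.972, -0.001], [-0.004, -0.002, -1.0]]
contact_force: [0.3, -0.5, -0.8]
finger_gap: 0.0002
gripper_force: 0.0
```

```bash
sed 's/>.15)/>.14)/g' lid.py > l2.py; python3 l2.py; python3 - <<'E'
from h import *
from station import robot
c=robot.camera("scene");d=pickle.load(open("v0.pkl","rb"))["scene"]
# under the clear lid: change in rim/other objects (jar, bottle, pile) vs start
D=np.abs(c["frame"].astype(int)-d["frame"]).max(-1)
for n,(r0,r1,c0,c1) in dict(bottle=(335,390,140,180),jar=(370,420,200,240),green=(290,355,320,375),lowpans=(300,325,245,300),block=(315,345,230,305)).items():
    print(n,(D[r0:r1,c0:c1]>40).mean().round(3))
c=robot.camera("top");d=pickle.load(open("v0.pkl","rb"))["top"];D=np.abs(c["frame"].astype(int)-d["frame"]).max(-1)
print("beaker",(D[250:290,80:125]>40).mean())
E
```

```text
[-0.07744836  0.00108277] 0.26996848343747415 [ 0.31811761 -0.50465902 -0.79263252]
scene -0.11 16 [0.1435 0.1462 0.1529] ang 0.9
scene -0.09 38 [0.1435 0.153  0.1559] ang 1.8
scene -0.07 39 [0.1442 0.1525 0.1562] ang 2.1
scene -0.05 41 [0.1439 0.1527 0.155 ] ang 2.1
scene -0.03 43 [0.1411 0.1523 0.1568] ang 2.7
scene -0.01 44 [0.143  0.1525 0.1559] ang 2.9
scene 0.01 42 [0.1411 0.1523 0.1556] ang 3.4
scene 0.03 41 [0.1456 0.1532 0.1554] ang 3.9
scene 0.05 41 [0.1412 0.1526 0.155 ] ang 5.0
scene 0.07 43 [0.1431 0.1519 0.1546] ang 6.6
scene 0.09 44 [0.1445 0.1519 0.1565] ang 16.0
scene 0.11 47 [0.1423 0.1518 0.1559] ang 51.6
bottle 0.0
jar 0.0
green 0.0
lowpans 0.119
block 0.0
beaker 0.2127777777777778
```

The lid is flat at z = 153 over its whole length, so it is closed. The beaker region differs, perhaps shadow, so I check its position by depth before handing in.

```bash
python3 - <<'E'
from h import *
from station import robot
d0=pickle.load(open("v0.pkl","rb"))
for n in("top","scene"):
    for c in(d0[n],robot.camera(n)):
        q=cloud(c).reshape(-1,3)
        b=ray(d0["top"],[104,268],.07)[0]
        m=(np.hypot(*(q[:,:2]-b[:2]).T)<.07)&(q[:,2]>.06)&(q[:,2]<.11);print(n,"beaker",m.sum(),q[m].mean(0).round(4) if m.any() else None)
        m=(np.hypot(*(q[:,:2]-[.605,-.19]).T)<.06)&(q[:,2]>.06);print("pile",m.sum(),q[m].mean(0).round(4),np.percentile(q[m,2],98).round(4))
E
```

```text
top beaker 446 [0.5258 0.5086 0.0798]
pile 1969 [ 0.6067 -0.1915  0.1115] 0.1307
top beaker 420 [0.5247 0.511  0.0803]
pile 1838 [ 0.6074 -0.1927  0.0922] 0.1106
scene beaker 172 [0.5244 0.4888 0.0736]
pile 1855 [ 0.605  -0.1914  0.1068] 0.1305
scene beaker 320 [0.5232 0.5043 0.0778]
pile 1587 [ 0.6025 -0.1879  0.0913] 0.111
```

The beaker has not moved (the picture difference was shadow and occlusion), and the pile stands with its rim at 109. Hand in.

```bash
python3 -c "
from station import robot
print(robot.hand_in())"
```

```text
the job is handed in; nothing more can be done
None
```

The top pan is fully down in the well with its handle towards the front, the lid was lowered slowly until fully closed, the two other pans, jar, bottle and beaker are where they were, and the job was handed in at about 25 s.

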